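Load two half-moon cheese cartons into the gravity feeder

TASK

Load the two small half-moon-ended cheese cartons into the tilted rail feeder on the packing bench, one after the other, both round end first, so that they slide down inside the rail tube and queue at its lower stop. Lay each one on the open upper part of the rail and let it slide home; the larger half-moon carton and the other boxes are not wanted.

Things in the scene. Friction and masses are not known exactly. Their poses are not given: they have to be found in the camera images.
- pack_a_center (a point): Centre (half-way up) of a small half-moon-ended veneer carton, 90 mm long, 50 wide, 45 high, 0.1 to 0.2 kg, on its base on the bench; pack_b is its twin. x: along its length to the round end (half circle, radius 25, tip 45 mm ahead of the centre); the other end is flat, 45 mm behind. y: across, between flat sides; z: up. A larger one (130 x 95), an oblong carton and a round box are not wanted.
- pack_b_center (a point): Centre (half-way up) of a small half-moon-ended veneer carton, 90 mm long, 50 wide, 45 high, 0.1 to 0.2 kg, on its base on the bench; pack_a is its twin. x: along its length to the round end (half circle, radius 25, tip 45 mm ahead of the centre); the other end is flat, 45 mm behind. y: across, between flat sides; z: up. A larger one (130 x 95), an oblong carton and a round box are not wanted.
- feeder_load (a point): Loading spot on the floor of the fixed feeder's tilted rail, centre line, 176 mm above the bench (rail's top end 225). x: down the slope (28 deg below level), y: level across, z: square to the floor. Slippery: a carton let go here slides down. The open part reaches 90 mm uphill and 80 mm downhill of this spot, 70 mm wide between edges 4 mm thick and only 8 mm high, open above.
- feeder_stop (a point): Lower end of the rail floor, centre line, at the stop wall, 280 mm downhill of feeder_load, 45 mm above the bench; same axes. The rail tube covers the 200 mm uphill of it: walls 61 mm high, 70 apart, lips above (underside 58 mm over the floor, 42 mm slot). Cartons enter only from the open part; they rest with centres 45 and 135 mm uphill of this point.
Things that resemble listed ones, but are neither listed nor needed, are in the scene too. Leave any green or pink look-alike of the part that bears pack_a_center alone.

How it is judged (in metres and radians):
At the end, for the whole second after the job is handed in: Both small half-moon cartons rest in the rail tube, base on its floor (11 deg), lengthwise (23 deg), within 15 mm of the centre line, round ends downhill: one with its centre within 60 mm of the stop (45 when touching), the other queued behind, within 155 mm (135 when touching) (x of pack_a_center in the frame of feeder_stop between -0.155 and -0.025 m and y of pack_a_center in the frame of feeder_stop between -0.015 and 0.015 m and z of pack_a_center in the frame of feeder_stop between 0.012 and 0.035 m and x of feeder_stop in the frame of pack_a_center above 0.025 m and angle between the x axis of each of pack_a_center, pack_b_center and the x axis of feeder_stop, either way round below 0.4 rad and angle between the z axis of each of pack_a_center, pack_b_center and the z axis of feeder_stop, either way round below 0.2 rad and linear speed of each of pack_a, pack_b below 0.02 m/s and x of pack_b_center in the frame of feeder_stop between -0.155 and -0.025 m and y of pack_b_center in the frame of feeder_stop between -0.015 and 0.015 m and z of pack_b_center in the frame of feeder_stop between 0.012 and 0.035 m and x of feeder_stop in the frame of pack_b_center above 0.025 m and x of any of pack_a_center, pack_b_center in the frame of feeder_stop above -0.06 m).
It also fails if it takes over 62 s, if anything falls off the work surface, if the arm or the gripper's body presses on something with over 40 N, if the wrist force passes 120 N, or if a joint passes its speed limit or range.

ROBOT

A 6-joint arm with a two-finger parallel gripper is mounted at the origin on the work surface. World frame = base frame: x ahead of the robot, y to its left, z up, the work surface at z = 0. Lengths are in m, angles in degrees, forces in N, time in s.
With the tool pointing down it reaches from about 0.425 to 1.125 m from the base axis. Payload 14.9 kg.
Tool frame: the origin (TCP) lies midway between the tips of the shut fingers; the grasp point (between the pads) lies 19 mm behind it (ctrl.tcp_to_grasp is the z of the grasp point in the tool frame, in m); z points along the fingers, y is the direction in which the jaws open and shut (so a half turn about z gives the same grasp; the last joint's range is limited). The gripper opens to 91 mm and grips with 3 to 60 N. Pads are 32 mm wide; open, the fingers measure 118 mm over their backs; the gripper's body (76 mm by 178 mm) begins 60 mm behind the grasp point.
Start: joints at [-73.069, 21.709, 99.362, -0, 58.929, -1.908], TCP at [0.226, -0.663, 0.214] pointing down, gripper open.
Joint ranges: [-158.91, 158.91], [-42.39, 125.64], [0.06, 152.35], [-60.88, 240.88], [17.5, 164.5], [-176.32, 176.32]. Speed limits (degrees/s): [108.29, 108.29, 136.94, 180, 180, 180].

INTERFACE

Orientations are given as a 3x3 rotation matrix whose columns are the frame's x, y, z axes.
In Python, from plant import ctrl gives the robot as it stands.
- The arm moves only by the tool step_arm, never from a script. Its argument "deltas" is a list of rows, each an object with "xyz": the shift along the tool's x, y, z in mm, a list of three; "turn": the turn about the tool's z in degrees. A call has exactly 5 rows; each row shifts and turns the commanded pose from where the row before left it, along the tool's axes as they then stand; what a row does not reach is not made up. A row lasts 1/12 s, in which the tool goes at most 41.7 mm and 7.16 degrees, less where a joint would pass 70% of its speed; a pose out of reach is approached as far as the arm can. A call with a gripper value outside its range is refused whole. "grip" is the closure in counts, from 0 (fully open) to 255 (shut), set as the call begins (left out, the last holds). The fingers move at their own pace and stop on an object; "grip_force" is the grip in N (left out, the last holds). Time passes only in rows, so rows that do not move let the fingers close, or fill a call up. It gives the time, the measured TCP pose, the force and the opening at its end, in the units of the state.
- ctrl.get_state(): the state, without advancing time (a new reading comes with each control period).
- ctrl.snapshot(name): name is "scene" or "top" or "wrist"; returns a dict with "image" (420x560x3 uint8, red, green, blue), "range_z" (420x560 float32, m along the optical axis (not along the pixel's ray), 0 where there is no reading), "mtx" (3x3 intrinsics, pixels), "dist_coeffs" ([k1, k2, p1, p2, k3] as OpenCV has them; the pictures are not rectified), "world_to_cam" (4x4, takes a point from world to camera coordinates); the wrist camera has in their place "hand_eye" (4x4, takes a point from camera to tool coordinates, whose origin is the TCP and whose axes are the flange's). Camera axes: x right, y down, z forward; pixel columns grow to the right and rows downward; lengths in m; the calibration is good to about 2 mm. A picture is of the moment at which its call begins: read the wrist's pose just before it.
- ctrl.sign_off(): hands the job in, once; it reports no verdict.
The state is a dict: "time_s": time; "joint_positions": joint angles; "joint_vel": joint speeds; "tau": joint torques, N m; "tool_pos": TCP position; "ee_rot": TCP orientation; "ft_force": force on the tool from outside, world axes, zero at the start; "wrist_torque": the same for the moment, N m; "opening": finger opening in m.
Only numpy, scipy, OpenCV 4.12 (cv2) and the standard library are available. Lean on these libraries where they do the work, as an engineer would, in place of code of your own. Each camera call takes 0.05 s, during which the arm holds its last target. There are 200 camera calls.

## Working session

There is one attempt and no reset: what is moved stays moved. The work goes in short steps, Python scripts to look and compute and a tool call to move; the robot and the scene stay as the last step left them, time stands still between calls to the robot, and variables do not carry over. Pictures are saved under pics/ and viewed, about 8 in all and at most 12, crops included, and the job is handed in when it is done.

Besides the shell and the picture viewer there is one more tool, called after "Emit:" as name(argument=value, ...) on one line, values as JSON. step_arm: Moves the arm, as the interface text tells. Its arguments: {"type":"object","properties":{"deltas":{"type":"array"},"grip":{"type":"number"},"grip_force":{"type":"number"}},"required":["deltas"]}

```bash
mkdir -p pics; ls; cat > h.py <<'E'
import numpy as np, cv2, pickle
from plant import ctrl
def snap(n):
    st=ctrl.get_state(); s=ctrl.snapshot(n)
    if n=="wrist":
        T=np.eye(4);T[:3,:3]=st["ee_rot"];T[:3,3]=st["tool_pos"]
        s["c2w"]=T@np.array(s["hand_eye"])
    else: s["c2w"]=np.linalg.inv(np.array(s["world_to_cam"]))
    cv2.imwrite(f"pics/{n}_{st['time_s']:.2f}.png",s["image"][:,:,::-1]); pickle.dump(s,open(f"{n}.pkl","wb"))
    return s
def cloud(s):
    h,w=s["range_z"].shape
    u,v=np.meshgrid(np.arange(w),np.arange(h))
    p=cv2.undistortPoints(np.stack([u,v],-1).reshape(-1,1,2).astype(float),np.array(s["mtx"]),np.array(s["dist_coeffs"])).reshape(h,w,2)
    P=np.dstack([p,np.ones((h,w))])*s["range_z"][...,None]
    W=P@s["c2w"][:3,:3].T+s["c2w"][:3,3]
    W[s["range_z"]==0]=np.nan
    return W
E
python3 - <<'E'
from h import *
a=snap("scene");b=snap("top")
for n,s in(("s",a),("t",b)): print(s["c2w"].round(3))
st=ctrl.get_state();print(st,ctrl.tcp_to_grasp)
cv2.imwrite("pics/both.png",np.hstack([cv2.resize(x["image"],(560,420))[:,:,::-1] for x in (a,)]))
E
ls pics
```

```text
pics
[[ 0.646  0.421 -0.637  1.08 ]
 [ 0.763 -0.37   0.529 -0.461]
 [-0.013 -0.828 -0.561  0.605]
 [ 0.     0.     0.     1.   ]]
[[ 0.02  -0.996  0.081  0.42 ]
 [-0.999 -0.023 -0.028  0.005]
 [ 0.03  -0.081 -0.996  1.082]
 [ 0.     0.     0.     1.   ]]
{'time_s': 0.1, 'joint_positions': array([-7.30694451e+01,  2.17342674e+01,  9.93935748e+01,  4.73560330e-04,
        5.89271635e+01, -1.90776924e+00]), 'joint_vel': array([-0.00048456, -0.06783881, -0.09820351,  0.0808354 ,  0.01471179,
       -0.13083639]), 'tau': array([ 1.79156916e-03, -7.65033674e+01, -4.35292840e+01,  6.52509858e-02,
        3.98370868e-02, -2.96999963e-05]), 'tool_pos': array([ 0.22592249, -0.66215844,  0.21335767]), 'ee_rot': array([[ 9.46434874e-01,  3.22894649e-01, -2.72800354e-04],
       [ 3.22894762e-01, -9.46434427e-01,  9.20482718e-04],
       [ 3.90312975e-05, -9.59262751e-04, -9.99999539e-01]]), 'ft_force': array([-0.18082216,  0.17795384, -0.07369241]), 'wrist_torque': array([ 0.02811168, -0.00883739, -0.03081076]), 'opening': 0.09104025121820215} -0.0188
both.png
scene_0.00.png
top_0.05.png
```

View pics/scene_0.00.png

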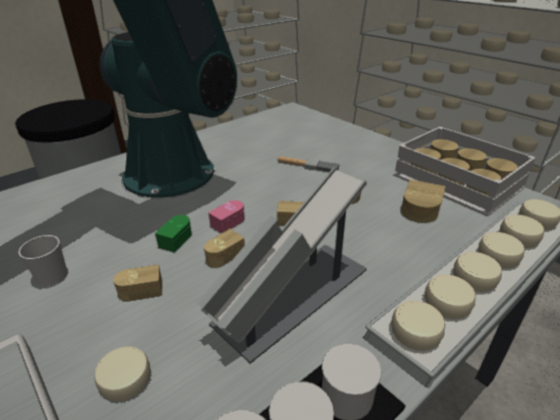

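View pics/top_0.05.png

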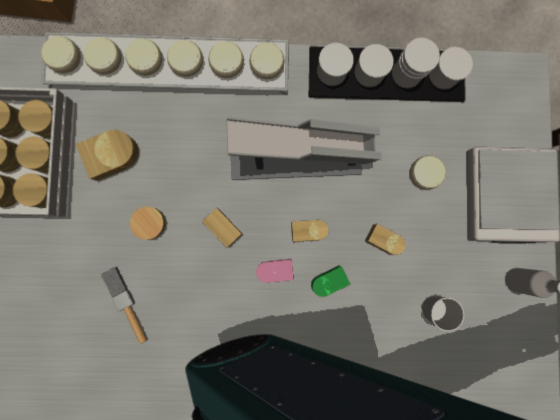

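The small half-moon candidates are the tan ones at top-view pixels (310,231) and (387,239). I rule out (105,152), which is the larger one, (222,228), which is oblong, (147,222), which is round, and the pink and green look-alikes. Next I measure the two candidates and the rail.

```bash
cat > m.py <<'E'
from h import *
def carton(s,W,box,zmin=.03,zmax=.06):
    u0,v0,u1,v1=box
    w=W[v0:v1,u0:u1]; m=(w[...,2]>zmin)&(w[...,2]<zmax)
    n,l,st,_=cv2.connectedComponentsWithStats(m.astype(np.uint8)); k=1+np.argmax(st[1:,4])
    m=l==k; P=w[m]
    c,(a,b),ang=cv2.minAreaRect(P[:,:2].astype(np.float32)*1000)
    bx=cv2.boxPoints((c,(a,b),ang))
    e=[bx[1]-bx[0],bx[2]-bx[1]]; L=max(e,key=np.linalg.norm); d=L/np.linalg.norm(L)
    q=P[:,:2]*1000-np.array(c); t=q@d; y=q@np.array([-d[1],d[0]])
    h=np.linalg.norm(L)/2
    wa=np.ptp(y[t>h-8]); wb=np.ptp(y[t<-h+8])
    if wa>wb: d=-d
    return dict(c=np.round(c,1),L=round(max(a,b),1),w=round(min(a,b),1),z=round(float(np.median(P[:,2]))*1000,1),round_dir=round(float(np.degrees(np.arctan2(d[1],d[0]))),1),ends=(wa.round(1),wb.round(1)),n=len(P))
E
python3 - <<'E'
from m import *
s=pickle.load(open("top.pkl","rb"));W=cloud(s)
for b in((282,210,340,252),(360,215,415,265),(195,200,250,252),(70,120,140,190)): print(b,carton(s,W,b))
# rail open floor
for v in range(118,186,4): print(v,[(u,*np.round(W[v,u]*1000).astype(int)) for u in (235,260,290,320,350,375)])
big=[cv2.resize(s["image"][205:265,u:u+60],(400,400),interpolation=cv2.INTER_CUBIC) for u in(280,357)]
cv2.imwrite("pics/crop.png",np.hstack(big)[:,:,::-1])
E
```

```text
(282, 210, 340, 252) {'c': array([446.8, -95.2]), 'L': 88.5, 'w': 51.0, 'z': 45.0, 'round_dir': -85.0, 'ends': (np.float64(34.9), np.float64(50.1)), 'n': 682}
(360, 215, 415, 265) {'c': array([ 425.1, -291.4]), 'L': 90.3, 'w': 50.9, 'z': 45.0, 'round_dir': -117.7, 'ends': (np.float64(50.7), np.float64(28.3)), 'n': 710}
(195, 200, 250, 252) {'c': array([449.1, 123.9]), 'L': 89.7, 'w': 50.3, 'z': 45.0, 'round_dir': 46.0, 'ends': (np.float64(48.5), np.float64(49.3)), 'n': 758}
(70, 120, 140, 190) {'c': array([631.8, 413.7]), 'L': 131.3, 'w': 97.4, 'z': 49.8, 'round_dir': -65.6, 'ends': (np.float64(47.8), np.float64(96.0)), 'n': 2001}
118 [(235, np.int64(674), np.int64(82), np.int64(219)), (260, np.int64(740), np.int64(36), np.int64(0)), (290, np.int64(742), np.int64(-43), np.int64(0)), (320, np.int64(744), np.int64(-122), np.int64(1)), (350, np.int64(747), np.int64(-203), np.int64(-1)), (375, np.int64(749), np.int64(-270), np.int64(0))]
122 [(235, np.int64(668), np.int64(83), np.int64(210)), (260, np.int64(675), np.int64(31), np.int64(189)), (290, np.int64(731), np.int64(-43), np.int64(
[... 4156 characters left out ...]
), np.int64(-202), np.int64(11)), (375, np.int64(598), np.int64(-270), np.int64(1))]
178 [(235, np.int64(578), np.int64(97), np.int64(7)), (260, np.int64(579), np.int64(32), np.int64(7)), (290, np.int64(582), np.int64(-46), np.int64(-2)), (320, np.int64(584), np.int64(-124), np.int64(2)), (350, np.int64(586), np.int64(-204), np.int64(-2)), (375, np.int64(588), np.int64(-270), np.int64(0))]
182 [(235, np.int64(568), np.int64(97), np.int64(1)), (260, np.int64(570), np.int64(32), np.int64(1)), (290, np.int64(571), np.int64(-46), np.int64(2)), (320, np.int64(574), np.int64(-125), np.int64(-1)), (350, np.int64(576), np.int64(-204), np.int64(-2)), (375, np.int64(577), np.int64(-270), np.int64(1))]
```

View pics/crop.png

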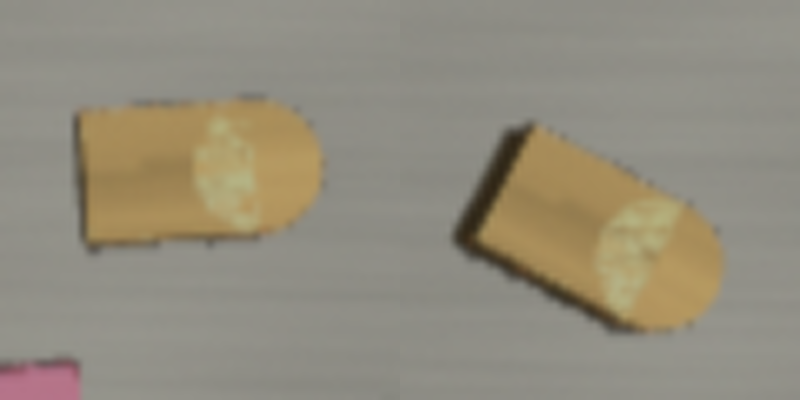

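The crop confirms the choice: both candidates are 90 x 50 x 45 with a half-round end to the right. A is the left carton at (310,231), with its round end pointing to -85°. B is the right one at (387,239), pointing to -118°. Next I fit the rail axis and write a move planner.

```bash
cat > plan.py <<'E'
from h import *
import sys
# rows from the present pose to x y z (mm) psi (deg, heading of tool x); tool z down
def plan(tgt,psi=None,vmax=40,start=None,wmax=7.0):
    st=ctrl.get_state(); R=np.array(st["ee_rot"]); p=np.array(st["tool_pos"])*1000; a=np.degrees(np.arctan2(R[1,0],R[0,0]))
    if start: p,a=np.array(start[:3],float),start[3]
    psi=a if psi is None else psi
    d=np.array(tgt,float)-p; da=(psi-a+180)%360-180
    n=int(max(np.ceil(np.linalg.norm(d)/vmax),np.ceil(abs(da)/wmax),1)); n=-(-n//5)*5
    print("from",p.round(1),round(a,1),"n",n)
    for i in range(n):
        c,s=np.cos(np.radians(a)),np.sin(np.radians(a)); e=d/n
        print([round(float(v),1) for v in(c*e[0]+s*e[1],s*e[0]-c*e[1],-e[2])],round(-da/n,2)); a+=da/n
E
python3 - <<'E'
from h import *
import plan
W=cloud(pickle.load(open("top.pkl","rb"))); P=W.reshape(-1,3)*1000
P=P[(P[:,1]<100)&(P[:,1]>-270)&(P[:,0]>585)&(P[:,0]<715)]
# floor fit: z=a+b*x+c*y, centre points seeded
F=P[(abs(P[:,0]-(645-.1*P[:,1]*1.0))<25)]
F=F[abs(F[:,2]-(167+.54*F[:,1]))<8]
for _ in range(3):
    k=np.linalg.lstsq(np.c_[np.ones(len(F)),F[:,:2]],F[:,2],rcond=None)[0]
    r=F[:,2]-np.c_[np.ones(len(F)),F[:,:2]]@k; F=F[abs(r)<4]
print("plane",k.round(3),len(F),"slope",np.degrees(np.arctan(np.hypot(k[1],k[2]))),"grad dir",np.degrees(np.arctan2(-k[2],-k[1])))
h=(P[:,2]-np.c_[np.ones(len(P)),P[:,:2]]@k)*np.cos(np.radians(28))
for nm,sel in(("lips",(h>50)&(h<70)),("open floor+edges",(h>-4)&(h<14)&(P[:,1]>-40))):
    Q=P[sel]; rows=[]
    for y in np.arange(Q[:,1].min()+6,Q[:,1].max()-6,8):
        g=Q[abs(Q[:,1]-y)<5,0]
        if len(g)>5: rows.append((y,g.min(),g.max()))
    r=np.array(rows); mid=r[:,1:].mean(1); f=np.polyfit(r[:,0],mid,1)
    print(nm,"x=",f.round(4),"dir",np.degrees(np.arctan2(-1,-f[0])).round(2),"width",np.median(r[:,2]-r[:,1]),"y",Q[:,1].min(),Q[:,1].max(),"resid",(mid-np.polyval(f,r[:,0])).std())
y=(176-k[0]-k[1]*640)/k[2]; print("load y",y)
plan.plan([447,-95,130],95)
E
```

```text
plane [ 1.88937e+02 -3.50000e-02  5.31000e-01] 2628 slope 28.00295345092432 grad dir -86.28008094677739
lips x= [-6.610000e-02  6.412089e+02] dir -86.22 width 78.295944775826 y -259.2756731235362 -74.34242856390857 resid 0.3496692045309322
open floor+edges x= [-6.650000e-02  6.411991e+02] dir -86.2 width 78.46693813760578 y -39.98604357922862 99.21346275250056 resid 0.23931426246150952
load y 17.23130807212948
from [ 225.9 -662.2  213.4] 18.8 n 20
[19.6, -23.3, 4.2] -3.81
[21.1, -21.9, 4.2] -3.81
[22.5, -20.5, 4.2] -3.81
[23.8, -18.9, 4.2] -3.81
[25.0, -17.3, 4.2] -3.81
[26.1, -15.6, 4.2] -3.81
[27.1, -13.8, 4.2] -3.81
[28.0, -12.0, 4.2] -3.81
[28.7, -10.1, 4.2] -3.81
[29.3, -8.2, 4.2] -3.81
[29.8, -6.2, 4.2] -3.81
[30.1, -4.2, 4.2] -3.81
[30.4, -2.2, 4.2] -3.81
[30.4, -0.2, 4.2] -3.81
[30.4, 1.8, 4.2] -3.81
[30.2, 3.8, 4.2] -3.81
[29.9, 5.8, 4.2] -3.81
[29.4, 7.8, 4.2] -3.81
[28.8, 9.7, 4.2] -3.81
[28.1, 11.6, 4.2] -3.81
```

Rail fit: 28.0° slope, downhill heading -86.2°, loading spot about (640, 17, 176) mm. This agrees with the sizes given. I'm moving above A.

Emit:
step_arm(deltas=[{"xyz": [19.6, -23.3, 4.2], "turn": -3.8}, {"xyz": [21, -22, 4.2], "turn": -3.8}, {"xyz": [22.5, -20.5, 4.2], "turn": -3.8}, {"xyz": [23.8, -19, 4.2], "turn": -3.8}, {"xyz": [25, -17.3, 4.2], "turn": -3.8}], grip=0, grip_force=15)

```text
time_s: 0.52
tool_pos: [0.2812, -0.5191, 0.1924]
ee_rot: [[0.788, 0.616, -0.0], [0.616, -0.788, 0.0], [0.0, -0.0, -1.0]]
ft_force: [1.4, -0.2, 0.3]
opening: 0.0911
```

Emit:
step_arm(deltas=[{"xyz": [26, -15.6, 4.2], "turn": -3.8}, {"xyz": [27, -13.8, 4.2], "turn": -3.8}, {"xyz": [28, -12, 4.2], "turn": -3.8}, {"xyz": [28.7, -10, 4.2], "turn": -3.8}, {"xyz": [29.3, -8.2, 4.2], "turn": -3.8}])

```text
time_s: 0.93
tool_pos: [0.3365, -0.3776, 0.1716]
ee_rot: [[0.544, 0.839, -0.0], [0.839, -0.544, 0.0], [0.0, -0.0, -1.0]]
ft_force: [0.2, 0.1, 0.9]
opening: 0.0908
```

Emit:
step_arm(deltas=[{"xyz": [29.8, -6.2, 4.2], "turn": -3.8}, {"xyz": [30, -4.2, 4.2], "turn": -3.8}, {"xyz": [30.4, -2.2, 4.2], "turn": -3.8}, {"xyz": [30.4, -0.2, 4.2], "turn": -3.8}, {"xyz": [30.4, 1.8, 4.2], "turn": -3.8}])

```text
time_s: 1.35
tool_pos: [0.3919, -0.2361, 0.1507]
ee_rot: [[0.242, 0.97, -0.0], [0.97, -0.242, 0.0], [0.0, -0.0, -1.0]]
ft_force: [-0.5, -0.8, 0.7]
opening: 0.0912
```

Emit:
step_arm(deltas=[{"xyz": [30.2, 3.8, 4.2], "turn": -3.8}, {"xyz": [29.9, 5.8, 4.2], "turn": -3.8}, {"xyz": [29.4, 7.8, 4.2], "turn": -3.8}, {"xyz": [28.8, 9.7, 4.2], "turn": -3.8}, {"xyz": [28, 11.6, 4.2], "turn": -3.8}])

```text
time_s: 1.77
tool_pos: [0.4474, -0.0945, 0.1297]
ee_rot: [[-0.088, 0.996, -0.0], [0.996, 0.088, 0.0], [0.0, -0.0, -1.0]]
ft_force: [0.2, -0.9, -0.5]
opening: 0.0913
```

```bash
python3 - <<'E'
from m import *
import plan
st=ctrl.get_state();print(st["time_s"],st["tool_pos"],st["joint_positions"].round(1))
s=snap("wrist");W=cloud(s);m=(W[...,2]>.035)&(W[...,2]<.055)
n,l,q,c=cv2.connectedComponentsWithStats(m.astype(np.uint8))
for i in range(1,n):
    if q[i,4]>800:
        x,y,w,h=q[i,:4]
        try: print(q[i],carton(s,np.where((l==i)[...,None],W,np.nan),(x,y,x+w,y+h),.035,.055))
        except Exception as e: print(e)
plan.plan([447,-95,20],95)
E
ls pics
```

```text
1.7667 [ 0.44740131 -0.09448042  0.12971737] [-14.8   7.3 129.1   0.   43.6 -19.9]
[ 119   36   76  125 7791] {'c': array([344.8, -10. ]), 'L': 89.9, 'w': 51.2, 'z': 44.7, 'round_dir': 96.6, 'ends': (np.float64(49.6), np.float64(35.4)), 'n': 7791}
[ 249  166   63  106 6072] {'c': array([447.3, -96.8]), 'L': 89.8, 'w': 50.1, 'z': 44.5, 'round_dir': -85.1, 'ends': (np.float64(34.9), np.float64(49.2)), 'n': 6072}
[  87  213   71   71 2956] {'c': array([ 312.5, -131. ]), 'L': 56.4, 'w': 49.4, 'z': 44.5, 'round_dir': 133.4, 'ends': (np.float64(43.0), np.float64(35.4)), 'n': 2956}
from [448.3 -91.4 129.2] 95.4 n 5
[-0.7, -0.3, 21.8] 0.07
[-0.7, -0.3, 21.8] 0.07
[-0.7, -0.3, 21.8] 0.07
[-0.7, -0.3, 21.8] 0.07
[-0.7, -0.3, 21.8] 0.07
both.png
crop.png
scene_0.00.png
top_0.05.png
wrist_1.77.png
```

Emit:
step_arm(deltas=[{"xyz": [-1, -0.2, 22], "turn": 0}, {"xyz": [-1, -0.2, 22], "turn": 0}, {"xyz": [-1, -0.2, 22], "turn": 0}, {"xyz": [-1, -0.2, 22], "turn": 0}, {"xyz": [-0.5, -0.2, 21], "turn": 0}])

```text
time_s: 2.23
tool_pos: [0.4464, -0.1006, 0.0198]
ee_rot: [[-0.084, 0.996, -0.0], [0.996, 0.084, 0.0], [0.0, -0.0, -1.0]]
ft_force: [0.2, 0.3, -0.5]
opening: 0.0911
```

Emit:
step_arm(deltas=[{"xyz": [0, 0, 0], "turn": 0}, {"xyz": [0, 0, 0], "turn": 0}, {"xyz": [0, 0, 0], "turn": 0}, {"xyz": [0, 0, 0], "turn": 0}, {"xyz": [0, 0, 0], "turn": 0}], grip=255, grip_force=12)

```text
time_s: 2.65
tool_pos: [0.4474, -0.1008, 0.0221]
ee_rot: [[-0.084, 0.996, 0.002], [0.996, 0.084, -0.001], [-0.001, 0.002, -1.0]]
ft_force: [0.4, -0.0, 0.8]
opening: 0.0608
```

Emit:
step_arm(deltas=[{"xyz": [0, 0, 0], "turn": 0}, {"xyz": [0, 0, 0], "turn": 0}, {"xyz": [0, 0, 0], "turn": 0}, {"xyz": [0, 0, -10], "turn": 0}, {"xyz": [0, 0, -20], "turn": 0}])

```text
time_s: 3.07
tool_pos: [0.4453, -0.1002, 0.0504]
ee_rot: [[-0.084, 0.996, -0.003], [0.996, 0.084, 0.001], [0.001, -0.003, -1.0]]
ft_force: [-1.5, 0.4, -2.0]
opening: 0.0499
```

Emit:
step_arm(deltas=[{"xyz": [0, 0, -35], "turn": 0}, {"xyz": [0, 0, -40], "turn": 0}, {"xyz": [0, 0, -40], "turn": 0}, {"xyz": [0, 0, -40], "turn": 0}, {"xyz": [0, 0, -40], "turn": 0}])

```text
time_s: 3.48
tool_pos: [0.4458, -0.1003, 0.2486]
ee_rot: [[-0.084, 0.996, 0.0], [0.996, 0.084, -0.0], [-0.0, 0.0, -1.0]]
ft_force: [0.9, -0.7, -1.4]
opening: 0.0499
```

```bash
python3 - <<'E'
from m import *
import plan
st=ctrl.get_state();print(st["time_s"],st["tool_pos"],st["opening"],st["ft_force"])
plan.plan([639,32,250],93.8)
E
```

```text
3.4833 [ 0.44577184 -0.10033604  0.24864101] 0.049937758903560794 [ 0.85153964 -0.65563625 -1.40912693]
from [ 445.8 -100.3  248.6] 94.8 n 10
[11.6, 20.4, -0.1] 0.1
[11.6, 20.3, -0.1] 0.1
[11.6, 20.3, -0.1] 0.1
[11.7, 20.3, -0.1] 0.1
[11.7, 20.3, -0.1] 0.1
[11.7, 20.3, -0.1] 0.1
[11.8, 20.2, -0.1] 0.1
[11.8, 20.2, -0.1] 0.1
[11.9, 20.2, -0.1] 0.1
[11.9, 20.2, -0.1] 0.1
```

Emit:
step_arm(deltas=[{"xyz": [11.6, 20.3, -1], "turn": 0.1}, {"xyz": [11.6, 20.3, -1], "turn": 0.1}, {"xyz": [11.6, 20.3, -1], "turn": 0.1}, {"xyz": [11.6, 20.3, 0], "turn": 0.1}, {"xyz": [11.6, 20.3, 0], "turn": 0.1}])

```text
time_s: 3.9
tool_pos: [0.5436, -0.0337, 0.2498]
ee_rot: [[-0.076, 0.997, 0.001], [0.997, 0.076, -0.0], [-0.0, 0.001, -1.0]]
ft_force: [0.1, 0.2, -1.6]
opening: 0.0498
```

Emit:
step_arm(deltas=[{"xyz": [11.8, 20.3, 0], "turn": 0.1}, {"xyz": [11.8, 20.3, 0], "turn": 0.1}, {"xyz": [11.8, 20.3, 0], "turn": 0.1}, {"xyz": [11.8, 20.2, 0], "turn": 0.1}, {"xyz": [11.8, 20.2, 0], "turn": 0.1}])

```text
time_s: 4.32
tool_pos: [0.6403, 0.0324, 0.2495]
ee_rot: [[-0.067, 0.998, -0.0], [0.998, 0.067, -0.0], [-0.0, -0.0, -1.0]]
ft_force: [-0.8, 0.6, -1.4]
opening: 0.0499
```

Emit:
step_arm(deltas=[{"xyz": [0, 0, 0], "turn": 0}, {"xyz": [0, 0, 3], "turn": 0}, {"xyz": [0, 0, 5], "turn": 0}, {"xyz": [0, 0, 5], "turn": 0}, {"xyz": [0, 0, 5], "turn": 0}])

```text
time_s: 4.73
tool_pos: [0.639, 0.031, 0.2305]
ee_rot: [[-0.066, 0.998, -0.0], [0.998, 0.066, -0.0], [-0.0, -0.0, -1.0]]
ft_force: [-1.7, -6.9, 6.4]
opening: 0.0499
```

```bash
python3 - <<'E'
from m import *
st=ctrl.get_state();print(st["time_s"],st["tool_pos"],st["ee_rot"][:,0],st["opening"],st["ft_force"])
snap("scene")
E
ls pics
```

```text
4.7333 [0.6390357  0.03104417 0.23047584] [-6.64691274e-02  9.97788474e-01 -1.31150276e-04] 0.04986617363053329 [-1.65963699 -6.87628868  6.41270599]
both.png
crop.png
scene_0.00.png
scene_4.73.png
top_0.05.png
wrist_1.77.png
```

Emit:
step_arm(deltas=[{"xyz": [0, 0, 0], "turn": 0}, {"xyz": [0, 0, 3], "turn": 0}, {"xyz": [0, 0, 3], "turn": 0}, {"xyz": [0, 0, 3], "turn": 0}, {"xyz": [0, 0, 3], "turn": 0}], grip_force=4)

```text
time_s: 5.2
tool_pos: [0.64, 0.0315, 0.2188]
ee_rot: [[-0.067, 0.998, 0.0], [0.998, 0.067, -0.0], [-0.0, 0.0, -1.0]]
ft_force: [1.1, -3.3, 0.3]
opening: 0.05
```

```bash
python3 - <<'E'
from m import *
st=ctrl.get_state();print(st["time_s"],st["tool_pos"],st["ee_rot"][:,0],st["opening"],st["ft_force"])
s=snap("scene"); cv2.imwrite("pics/c1.png",cv2.resize(s["image"][120:330,190:400],(600,600))[:,:,::-1])
E
```

```text
5.2 [0.63996065 0.03149067 0.2187769 ] [-6.68416693e-02  9.97763591e-01 -9.25811885e-05] 0.04996645526159101 [ 1.14058284 -3.25909407  0.33573997]
```

View pics/c1.png

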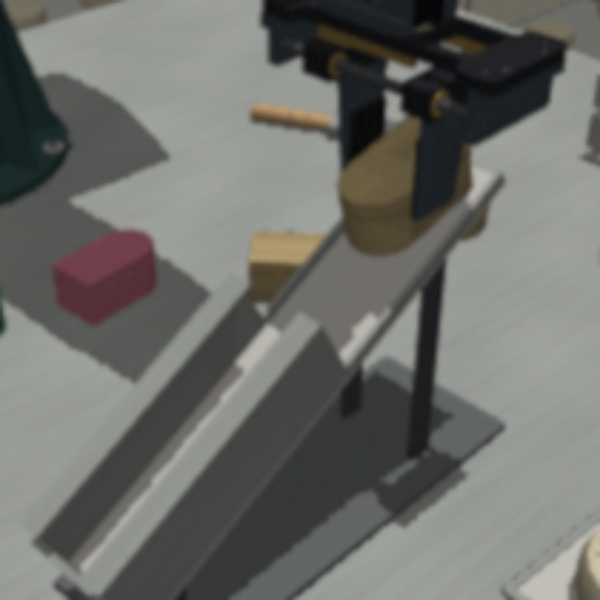

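The carton is pivoting onto the slope as intended. I keep lowering it.

Emit:
step_arm(deltas=[{"xyz": [0, 0, 3], "turn": 0}, {"xyz": [0, 0, 3], "turn": 0}, {"xyz": [0, 0, 3], "turn": 0}, {"xyz": [0, 0, 2], "turn": 0}, {"xyz": [0, 0, 0], "turn": 0}])

```text
time_s: 5.67
tool_pos: [0.6396, 0.0317, 0.2073]
ee_rot: [[-0.067, 0.998, -0.001], [0.998, 0.067, 0.0], [0.0, -0.001, -1.0]]
ft_force: [0.3, 0.1, -0.8]
opening: 0.0495
```

```bash
python3 - <<'E'
from m import *
st=ctrl.get_state();print(st["time_s"],st["tool_pos"],st["ee_rot"][:,0],st["opening"],st["ft_force"])
s=snap("scene"); cv2.imwrite("pics/c2.png",cv2.resize(s["image"][130:260,260:390],(600,600))[:,:,::-1])
E
```

```text
5.6667 [0.63955797 0.03173357 0.20727125] [-6.68892577e-02  9.97760370e-01  2.65234949e-04] 0.04945324112290246 [ 0.32674622  0.11690066 -0.83991783]
```

View pics/c2.png

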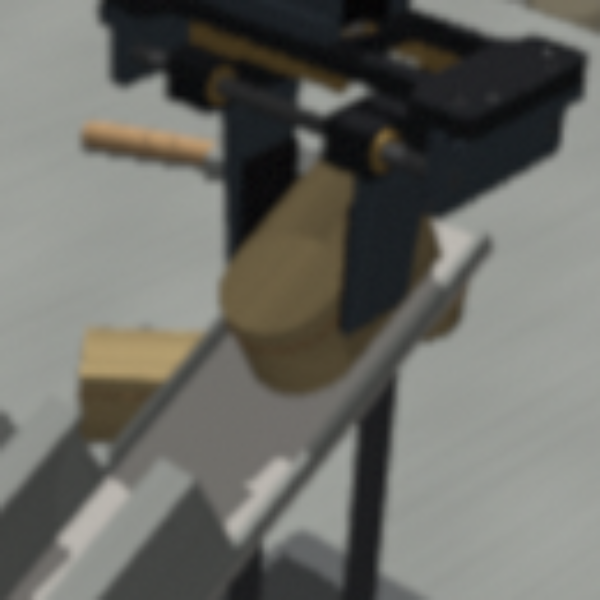

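The carton lies nearly flush on the floor, so I release it.

Emit:
step_arm(deltas=[{"xyz": [0, 0, 0], "turn": 0}, {"xyz": [0, 0, 0], "turn": 0}, {"xyz": [0, 0, 0], "turn": 0}, {"xyz": [0, 0, 0], "turn": 0}, {"xyz": [0, 0, 0], "turn": 0}], grip=40)

```text
time_s: 6.13
tool_pos: [0.6399, 0.0316, 0.208]
ee_rot: [[-0.067, 0.998, 0.0], [0.998, 0.067, 0.0], [0.0, 0.0, -1.0]]
ft_force: [0.7, -0.8, 0.7]
opening: 0.0766
```

Emit:
step_arm(deltas=[{"xyz": [0, 0, 0], "turn": 0}, {"xyz": [0, 0, 0], "turn": 0}, {"xyz": [0, 0, 0], "turn": 0}, {"xyz": [0, 0, 0], "turn": 0}, {"xyz": [0, 0, 0], "turn": 0}])

```text
time_s: 6.55
tool_pos: [0.6398, 0.0316, 0.2079]
ee_rot: [[-0.067, 0.998, -0.0], [0.998, 0.067, -0.0], [-0.0, -0.0, -1.0]]
ft_force: [-0.5, -0.4, 0.6]
opening: 0.077
```

```bash
python3 - <<'E'
from m import *
st=ctrl.get_state();print(st["time_s"],st["tool_pos"],st["opening"],st["ft_force"])
s=snap("scene"); cv2.imwrite("pics/c3.png",cv2.resize(s["image"][130:350,190:410],(600,600))[:,:,::-1])
E
```

```text
6.55 [0.63982787 0.03159909 0.2079165 ] 0.07699298146035759 [-0.52306452 -0.4206903   0.60110183]
```

View pics/c3.png

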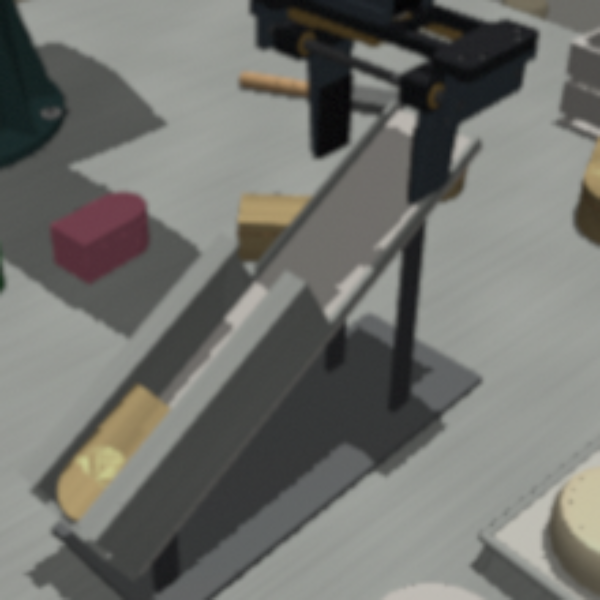

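A is home at the stop, round end down. Next is B.

Emit:
step_arm(deltas=[{"xyz": [0, 0, -10], "turn": 0}, {"xyz": [0, 0, -15], "turn": 0}, {"xyz": [0, 0, -15], "turn": 0}, {"xyz": [0, 0, -10], "turn": 0}, {"xyz": [0, 0, 0], "turn": 0}])

```text
time_s: 7.02
tool_pos: [0.641, 0.0316, 0.2608]
ee_rot: [[-0.067, 0.998, 0.004], [0.998, 0.067, 0.0], [-0.0, 0.004, -1.0]]
ft_force: [0.4, -0.2, -0.1]
opening: 0.0767
```

```bash
python3 - <<'E'
import plan
plan.plan([425,-292,120],62.3)
E
```

```text
from [641.   31.6 260.8] 93.8 n 15
[-20.6, -15.8, 9.4] 2.1
[-21.1, -15.0, 9.4] 2.1
[-21.7, -14.3, 9.4] 2.1
[-22.2, -13.5, 9.4] 2.1
[-22.7, -12.6, 9.4] 2.1
[-23.1, -11.8, 9.4] 2.1
[-23.5, -10.9, 9.4] 2.1
[-23.9, -10.1, 9.4] 2.1
[-24.3, -9.2, 9.4] 2.1
[-24.6, -8.3, 9.4] 2.1
[-24.9, -7.4, 9.4] 2.1
[-25.1, -6.5, 9.4] 2.1
[-25.3, -5.5, 9.4] 2.1
[-25.5, -4.6, 9.4] 2.1
[-25.7, -3.7, 9.4] 2.1
```

Emit:
step_arm(deltas=[{"xyz": [-20.6, -15.8, 0], "turn": 2.1}, {"xyz": [-21, -15, 0], "turn": 2.1}, {"xyz": [-21.7, -14.3, 0], "turn": 2.1}, {"xyz": [-22.2, -13.5, 0], "turn": 2.1}, {"xyz": [-22.7, -12.6, 0], "turn": 2.1}], grip=0)

```text
time_s: 7.43
tool_pos: [0.5668, -0.0771, 0.2574]
ee_rot: [[0.117, 0.993, -0.001], [0.993, -0.117, 0.0], [0.0, -0.001, -1.0]]
ft_force: [0.5, 0.0, 0.4]
opening: 0.0913
```

Emit:
step_arm(deltas=[{"xyz": [-23, -11.8, 14], "turn": 2.1}, {"xyz": [-23.5, -10.9, 14], "turn": 2.1}, {"xyz": [-23.9, -10, 14], "turn": 2.1}, {"xyz": [-24.3, -9.2, 14], "turn": 2.1}, {"xyz": [-24.6, -8.3, 14], "turn": 2.1}])

```text
time_s: 7.85
tool_pos: [0.4949, -0.1849, 0.187]
ee_rot: [[0.297, 0.955, -0.0], [0.955, -0.297, 0.0], [0.0, -0.0, -1.0]]
ft_force: [-0.1, -0.1, 0.0]
opening: 0.0914
```

Emit:
step_arm(deltas=[{"xyz": [-24.9, -7.4, 14], "turn": 2.1}, {"xyz": [-25, -6.5, 14], "turn": 2.1}, {"xyz": [-25.3, -5.5, 14], "turn": 2.1}, {"xyz": [-25.5, -4.6, 14], "turn": 2.1}, {"xyz": [-25.7, -3.7, 14], "turn": 2.1}])

```text
time_s: 8.27
tool_pos: [0.423, -0.2927, 0.117]
ee_rot: [[0.466, 0.885, -0.0], [0.885, -0.466, 0.0], [0.0, -0.0, -1.0]]
ft_force: [0.7, -0.1, 0.0]
opening: 0.0916
```

Emit:
step_arm(deltas=[{"xyz": [0, 0, 0], "turn": 0}, {"xyz": [0, 0, 0], "turn": 0}, {"xyz": [0, 0, 0], "turn": 0}, {"xyz": [0, 0, 0], "turn": 0}, {"xyz": [0, 0, 0], "turn": 0}])

```text
time_s: 8.68
tool_pos: [0.4248, -0.2915, 0.1185]
ee_rot: [[0.463, 0.886, 0.001], [0.886, -0.463, -0.001], [-0.0, 0.001, -1.0]]
ft_force: [-0.5, 0.5, 0.3]
opening: 0.0911
```

```bash
python3 - <<'E'
from m import *
import plan
s=snap("wrist");W=cloud(s);m=(W[...,2]>.035)&(W[...,2]<.055)
n,l,q,c=cv2.connectedComponentsWithStats(m.astype(np.uint8))
for i in range(1,n):
    if q[i,4]>800:
        x,y,w,h=q[i,:4]
        print(q[i],carton(s,np.where((l==i)[...,None],W,np.nan),(x,y,x+w,y+h),.035,.055))
plan.plan([425,-292,20],62.3)
E
```

```text
[   8   70  128  113 7968] {'c': array([ 318.9, -147.3]), 'L': 91.3, 'w': 50.7, 'z': 44.7, 'round_dir': 116.5, 'ends': (np.float64(50.3), np.float64(34.3)), 'n': 7968}
[ 248  165   67  112 6595] {'c': array([ 425.7, -292.8]), 'L': 90.0, 'w': 50.2, 'z': 44.6, 'round_dir': -117.1, 'ends': (np.float64(50.2), np.float64(34.5)), 'n': 6595}
[ 481  192   79   68 2930] {'c': array([ 607.1, -392.2]), 'L': 74.2, 'w': 57.7, 'z': 35.6, 'round_dir': -31.7, 'ends': (np.float64(30.2), np.float64(36.3)), 'n': 2930}
from [ 424.7 -291.5  118.4] 62.4 n 5
[-0.1, 0.1, 19.7] 0.02
[-0.1, 0.1, 19.7] 0.02
[-0.1, 0.1, 19.7] 0.02
[-0.1, 0.1, 19.7] 0.02
[-0.1, 0.1, 19.7] 0.02
```

Emit:
step_arm(deltas=[{"xyz": [-0.7, 0.2, 19.7], "turn": 0}, {"xyz": [-0.7, 0.2, 19.7], "turn": 0}, {"xyz": [-0.7, 0.2, 19.7], "turn": 0}, {"xyz": [-0.7, 0.2, 19.7], "turn": 0}, {"xyz": [-0.7, 0.2, 19.7], "turn": 0}])

```text
time_s: 9.15
tool_pos: [0.4239, -0.2952, 0.0189]
ee_rot: [[0.463, 0.886, 0.001], [0.886, -0.463, -0.001], [-0.0, 0.001, -1.0]]
ft_force: [0.1, -0.7, -0.1]
opening: 0.0911
```

Emit:
step_arm(deltas=[{"xyz": [0, 0, 0], "turn": 0}, {"xyz": [0, 0, 0], "turn": 0}, {"xyz": [0, 0, 0], "turn": 0}, {"xyz": [0, 0, 0], "turn": 0}, {"xyz": [0, 0, 0], "turn": 0}], grip=255, grip_force=12)

```text
time_s: 9.57
tool_pos: [0.424, -0.2959, 0.0206]
ee_rot: [[0.464, 0.886, 0.001], [0.886, -0.464, -0.001], [-0.0, 0.002, -1.0]]
ft_force: [0.5, -0.8, -0.7]
opening: 0.0608
```

Emit:
step_arm(deltas=[{"xyz": [0, 0, 0], "turn": 0}, {"xyz": [0, 0, 0], "turn": 0}, {"xyz": [0, 0, 0], "turn": 0}, {"xyz": [0, 0, -10], "turn": 0}, {"xyz": [0, 0, -20], "turn": 0}])

```text
time_s: 9.98
tool_pos: [0.4222, -0.2946, 0.0487]
ee_rot: [[0.464, 0.886, -0.003], [0.886, -0.464, 0.002], [0.001, -0.003, -1.0]]
ft_force: [-0.2, 1.0, -0.9]
opening: 0.0502
```

Emit:
step_arm(deltas=[{"xyz": [0, 0, -40], "turn": 0}, {"xyz": [0, 0, -40], "turn": 0}, {"xyz": [0, 0, -40], "turn": 0}, {"xyz": [0, 0, -40], "turn": 0}, {"xyz": [0, 0, -40], "turn": 0}])

```text
time_s: 10.4
tool_pos: [0.4227, -0.295, 0.2521]
ee_rot: [[0.464, 0.886, 0.0], [0.886, -0.464, -0.0], [-0.0, 0.0, -1.0]]
ft_force: [1.8, -0.8, -2.1]
opening: 0.05
```

Emit:
step_arm(deltas=[{"xyz": [0, 0, 0], "turn": 0}, {"xyz": [0, 0, 0], "turn": 0}, {"xyz": [0, 0, 0], "turn": 0}, {"xyz": [0, 0, 0], "turn": 0}, {"xyz": [0, 0, 0], "turn": 0}])

```text
time_s: 10.82
tool_pos: [0.4226, -0.295, 0.248]
ee_rot: [[0.464, 0.886, -0.002], [0.886, -0.464, 0.002], [0.0, -0.003, -1.0]]
ft_force: [-0.3, 0.3, -1.8]
opening: 0.05
```

```bash
python3 - <<'E'
import plan
plan.plan([640,32,252],93.8,vmax=28)
E
```

```text
from [ 422.6 -295.   248. ] 62.3 n 15
[26.0, 2.7, -0.3] -2.1
[25.9, 3.7, -0.3] -2.1
[25.8, 4.6, -0.3] -2.1
[25.6, 5.6, -0.3] -2.1
[25.4, 6.5, -0.3] -2.1
[25.1, 7.4, -0.3] -2.1
[24.8, 8.3, -0.3] -2.1
[24.5, 9.2, -0.3] -2.1
[24.1, 10.1, -0.3] -2.1
[23.8, 11.0, -0.3] -2.1
[23.3, 11.9, -0.3] -2.1
[22.9, 12.7, -0.3] -2.1
[22.4, 13.5, -0.3] -2.1
[21.9, 14.3, -0.3] -2.1
[21.4, 15.1, -0.3] -2.1
```

Emit:
step_arm(deltas=[{"xyz": [26, 2.7, -0.5], "turn": -2.1}, {"xyz": [25.9, 3.7, -0.5], "turn": -2.1}, {"xyz": [25.8, 4.6, -0.5], "turn": -2.1}, {"xyz": [25.6, 5.6, -0.5], "turn": -2.1}, {"xyz": [25.4, 6.5, -0.5], "turn": -2.1}])

```text
time_s: 11.23
tool_pos: [0.4959, -0.1852, 0.2507]
ee_rot: [[0.294, 0.956, -0.002], [0.956, -0.294, 0.001], [0.0, -0.002, -1.0]]
ft_force: [-0.7, -0.4, -1.6]
opening: 0.0502
```

Emit:
step_arm(deltas=[{"xyz": [25, 7.4, 0], "turn": -2.1}, {"xyz": [24.8, 8.3, 0], "turn": -2.1}, {"xyz": [24.5, 9.2, 0], "turn": -2.1}, {"xyz": [24, 10, 0], "turn": -2.1}, {"xyz": [23.8, 11, 0], "turn": -2.1}])

```text
time_s: 11.65
tool_pos: [0.5681, -0.0763, 0.2506]
ee_rot: [[0.114, 0.993, -0.002], [0.993, -0.114, 0.0], [0.0, -0.002, -1.0]]
ft_force: [0.6, -0.1, -0.4]
opening: 0.0499
```

Emit:
step_arm(deltas=[{"xyz": [23.3, 11.9, 0], "turn": -2.1}, {"xyz": [22.9, 12.7, 0], "turn": -2.1}, {"xyz": [22.4, 13.5, 0], "turn": -2.1}, {"xyz": [21.9, 14.3, 0], "turn": -2.1}, {"xyz": [21.4, 15, 0], "turn": -2.1}])

```text
time_s: 12.07
tool_pos: [0.6403, 0.0326, 0.2503]
ee_rot: [[-0.069, 0.998, -0.002], [0.998, 0.069, -0.0], [0.0, -0.002, -1.0]]
ft_force: [0.3, -0.3, -0.4]
opening: 0.05
```

Emit:
step_arm(deltas=[{"xyz": [0, 0, 0], "turn": 0}, {"xyz": [0, 0, 0], "turn": 0}, {"xyz": [0, 0, 0], "turn": 0}, {"xyz": [0, 0, 0], "turn": 0}, {"xyz": [0, 0, 0], "turn": 0}])

```text
time_s: 12.48
tool_pos: [0.6398, 0.0307, 0.2517]
ee_rot: [[-0.066, 0.998, -0.001], [0.998, 0.066, -0.0], [-0.0, -0.001, -1.0]]
ft_force: [-0.1, 0.6, -0.5]
opening: 0.0502
```

Same lowering as before: down about 19 mm, then soft grip and down to about 207 mm.

Emit:
step_arm(deltas=[{"xyz": [0, 0, 4], "turn": 0}, {"xyz": [0, 0, 4], "turn": 0}, {"xyz": [0, 0, 4], "turn": 0}, {"xyz": [0, 0, 4], "turn": 0}, {"xyz": [0, 0, 4], "turn": 0}])

```text
time_s: 12.9
tool_pos: [0.6401, 0.0313, 0.2313]
ee_rot: [[-0.067, 0.998, -0.0], [0.998, 0.067, -0.0], [0.0, -0.0, -1.0]]
ft_force: [0.2, -0.3, -1.5]
opening: 0.05
```

Emit:
step_arm(deltas=[{"xyz": [0, 0, 0], "turn": 0}, {"xyz": [0, 0, 3], "turn": 0}, {"xyz": [0, 0, 3], "turn": 0}, {"xyz": [0, 0, 3], "turn": 0}, {"xyz": [0, 0, 3], "turn": 0}], grip_force=4)

```text
time_s: 13.32
tool_pos: [0.6406, 0.0313, 0.22]
ee_rot: [[-0.067, 0.998, 0.001], [0.998, 0.067, -0.0], [-0.0, 0.001, -1.0]]
ft_force: [-0.2, -3.3, 1.6]
opening: 0.0499
```

Emit:
step_arm(deltas=[{"xyz": [0, 0, 3], "turn": 0}, {"xyz": [0, 0, 3], "turn": 0}, {"xyz": [0, 0, 3], "turn": 0}, {"xyz": [0, 0, 3], "turn": 0}, {"xyz": [0, 0, 0], "turn": 0}])

```text
time_s: 13.73
tool_pos: [0.6399, 0.0316, 0.2071]
ee_rot: [[-0.067, 0.998, -0.001], [0.998, 0.067, 0.0], [0.0, -0.001, -1.0]]
ft_force: [-0.6, 0.8, -2.2]
opening: 0.0498
```

```bash
python3 - <<'E'
from m import *
st=ctrl.get_state();print(st["time_s"],st["tool_pos"],st["ee_rot"][:,0],st["opening"],st["ft_force"])
s=snap("scene"); cv2.imwrite("pics/c4.png",cv2.resize(s["image"][130:350,190:410],(600,600))[:,:,::-1])
E
```

```text
13.7333 [0.63988562 0.03155478 0.20709582] [-6.68919265e-02  9.97760182e-01  2.98169423e-04] 0.04981994845493074 [-0.60867664  0.80122838 -2.1892856 ]
```

View pics/c4.png

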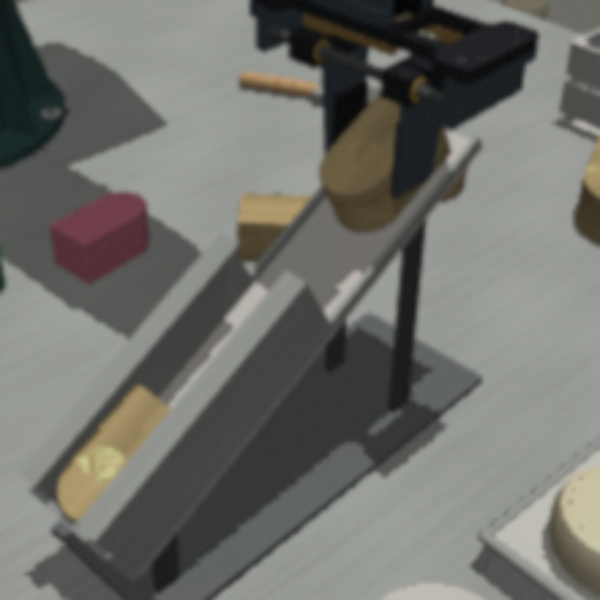

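B lies on the slope the same way A did, and A is still at the stop. I release, wait, and back off upward.

Emit:
step_arm(deltas=[{"xyz": [0, 0, 0], "turn": 0}, {"xyz": [0, 0, 0], "turn": 0}, {"xyz": [0, 0, 0], "turn": 0}, {"xyz": [0, 0, 0], "turn": 0}, {"xyz": [0, 0, 0], "turn": 0}], grip=40)

```text
time_s: 14.2
tool_pos: [0.6403, 0.0315, 0.208]
ee_rot: [[-0.067, 0.998, 0.0], [0.998, 0.067, 0.0], [0.0, 0.0, -1.0]]
ft_force: [-0.5, 1.0, 0.3]
opening: 0.0765
```

Emit:
step_arm(deltas=[{"xyz": [0, 0, 0], "turn": 0}, {"xyz": [0, 0, 0], "turn": 0}, {"xyz": [0, 0, 0], "turn": 0}, {"xyz": [0, 0, 0], "turn": 0}, {"xyz": [0, 0, 0], "turn": 0}])

```text
time_s: 14.62
tool_pos: [0.6403, 0.0314, 0.2079]
ee_rot: [[-0.067, 0.998, 0.0], [0.998, 0.067, 0.0], [0.0, 0.0, -1.0]]
ft_force: [1.0, -0.5, -0.2]
opening: 0.0767
```

Emit:
step_arm(deltas=[{"xyz": [0, 0, -10], "turn": 0}, {"xyz": [0, 0, -20], "turn": 0}, {"xyz": [0, 0, -20], "turn": 0}, {"xyz": [0, 0, -10], "turn": 0}, {"xyz": [0, 0, 0], "turn": 0}])

```text
time_s: 15.03
tool_pos: [0.6415, 0.0314, 0.2709]
ee_rot: [[-0.067, 0.998, 0.004], [0.998, 0.067, 0.0], [-0.0, 0.004, -1.0]]
ft_force: [0.1, -0.0, -0.3]
opening: 0.0767
```

```bash
python3 - <<'E'
from m import *
s=snap("scene"); cv2.imwrite("pics/c5.png",cv2.resize(s["image"][130:350,190:410],(600,600))[:,:,::-1])
t=snap("top"); k=np.array([188.937,-.035,.531]); d=np.radians(-86.2)
n=np.array([-k[1],-k[2],1]);n/=np.linalg.norm(n)
x=np.array([np.cos(d)*np.cos(np.radians(28)),np.sin(d)*np.cos(np.radians(28)),-np.sin(np.radians(28))]);y=np.cross(n,x)
stop=np.array([640,17.2,176])+280*x; print("stop",stop.round(1))
for nm,S in(("top",t),("scene",s)):
    W=cloud(S).reshape(-1,3)*1000-stop; q=np.c_[W@x,W@y,W@n]
    im=S["image"].reshape(-1,3).astype(int); tan=(im[:,0]-im[:,2]>30)
    m=(q[:,0]>-250)&(q[:,0]<10)&(abs(q[:,1])<34)&(q[:,2]>25)&(q[:,2]<55)&tan
    g=q[m]; h,_=np.histogram(g[:,0],np.arange(-250,11,10)); print(nm,len(g),"x",np.percentile(g[:,0],[.5,99.5]).round(1),"y",np.percentile(g[:,1],[1,99]).round(1),"z",np.median(g[:,2]).round(1),h)
E
```

```text
stop [ 656.4 -229.5   44.5]
top 1092 x [-182.7   -2.9] y [-16.   23.7] z 44.7 [ 0  0  0  0  0  0 84 74 65 63 64 60 61 56 54 56 57 56 54 52 55 50 50 54
 26  1]
scene 1540 x [-180.9   -4.5] y [-21.9  10.2] z 45.4 [ 0  0  0  0  0  0 15 83 85 82 84 87 86 90 82 66 88 90 92 94 93 94 95 88
 46  0]
```

View pics/c5.png

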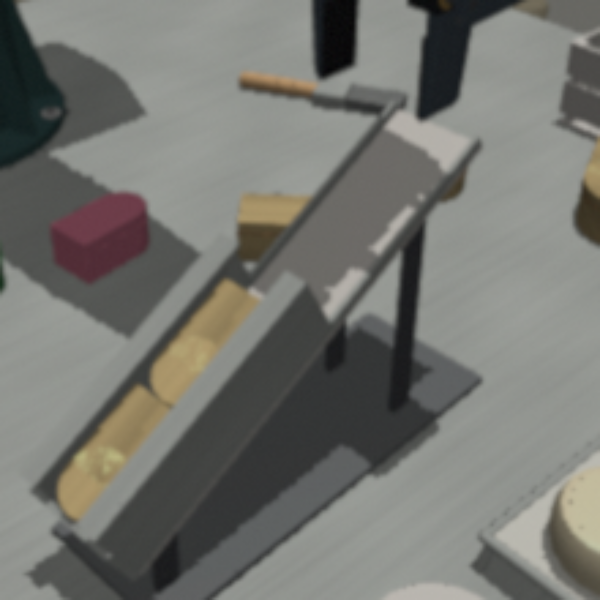

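Both are queued at the stop, round ends down. They span -181 to about -3 mm from the stop, the tops are 45 mm above the floor, and they are centred. I'm handing in.

Emit:
step_arm(deltas=[{"xyz": [0, 0, 0], "turn": 0}, {"xyz": [0, 0, 0], "turn": 0}, {"xyz": [0, 0, 0], "turn": 0}, {"xyz": [0, 0, 0], "turn": 0}, {"xyz": [0, 0, 0], "turn": 0}])

```text
time_s: 15.55
tool_pos: [0.6401, 0.0314, 0.2675]
ee_rot: [[-0.067, 0.998, -0.001], [0.998, 0.067, 0.0], [0.0, -0.001, -1.0]]
ft_force: [-0.7, -0.5, -0.1]
opening: 0.0772
```

```bash
python3 -c "
from plant import ctrl
print(ctrl.sign_off())"
```

```text
the job is handed in; nothing more can be done
None
```

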